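Mirror the row of gaming gear onto the new rack

TASK

I am mirroring my desk for left-handed play: move the four things standing on the dark brown rack with the grey felt pads onto the empty pale rack with dividers, one to a bay, in reverse order, so that what stood leftmost ends up rightmost and so on along the row (left and right as the robot sees them). Stand each one upright on the board in the middle of its bay, and let go. Knock none of them over, and leave the mouse, the dish and the controller where they are.

Things in the scene. Friction and masses are not known exactly. Their poses are not given: they have to be found in the camera images.
- case: White flip-top plastic case, snapped shut (treat as one solid box), standing upright: 36 mm along its x, 46 mm along its y, 56 mm tall, grey seam and latch, about 70 g. Origin: centre of its underside, z up.
- cup_lid: Stainless cup-shaped lid of a thermal flask, standing mouth down: a plain closed cylinder 50 mm across and 50 mm tall, black band near the foot, about 90 g. Origin: centre of its underside, z up.
- battery: Black plastic controller battery pack standing on end: 26 mm along its x, 40 mm along its y, 60 mm tall, two brass contacts on top, about 80 g. Origin: centre of its underside, z up.
- pawn: Turned wooden board-game pawn, upright, 72 mm tall: foot 44 mm across, waist 20 mm, head a drum 28 mm across from 48 to 66 mm above its underside, about 50 g. Origin: centre of its underside, z up.
- pad_case: Square grey felt pad 64 x 64 x 4 mm, fixed on the old rack's board; it marks where the flip-top case stands at the start and stays there. Origin: centre of its underside; x and y axes along the old rack's. The four pads look alike and are told apart by what stands on them at the start.
- pad_cup_lid: Square grey felt pad 64 x 64 x 4 mm, fixed on the old rack's board; it marks where the cup lid stands at the start and stays there. Origin: centre of its underside; x and y axes along the old rack's. The four pads look alike and are told apart by what stands on them at the start.
- pad_battery: Square grey felt pad 64 x 64 x 4 mm, fixed on the old rack's board; it marks where the battery pack stands at the start and stays there. Origin: centre of its underside; x and y axes along the old rack's. The four pads look alike and are told apart by what stands on them at the start.
- pad_pawn: Square grey felt pad 64 x 64 x 4 mm, fixed on the old rack's board; it marks where the pawn stands at the start and stays there. Origin: centre of its underside; x and y axes along the old rack's. The four pads look alike and are told apart by what stands on them at the start.
- old_rack: Fixed dark brown wooden board, 84 (x) x 302 (y) x 18 mm, 6 mm end cheeks 34 mm high; pads on its top at y = +111, +37, -37, -111 mm. Origin: centre of underside; y along the row to the robot's left, x away from the robot, z up; turned at most 0.3 rad; left or right of the other rack. Things stand on the pads in any order, turned up to 0.15 rad and up to 4 mm off centre.
- new_rack: Fixed empty pale wooden board, 84 (x) x 302 (y) x 18 mm, with five dividers 6 mm thick standing 16 mm above it at y = 0, +-74, +-148 mm: four bays 68 mm wide, centred at y = +111, +37, -37, -111 mm, x = 0, open at front and back. Origin: centre of underside; y along the row to the robot's left, x away from the robot, z up; turned at most 0.3 rad.
- mouse: Bystander: loose pink plastic computer mouse, 100 x 58 x 35 mm, beyond the racks. Origin: centre of its underside.
- dish: Bystander: loose round glass dish, 90 mm across, 30 mm tall, nearer the robot than the racks. Origin: centre of its underside.
- controller: Bystander: loose grey game controller, about 150 mm wide (y), 44 mm tall, beyond the racks. Origin: centre of its underside.
Things that resemble listed ones, but are neither listed nor needed, are in the scene too. What is shaped like the pawn but purple is not meant.

How it is judged (in metres and radians):
At the end, for the whole second after the job is handed in: Each thing stands in the new rack's bay that mirrors its starting pad (leftmost to rightmost and so on), within 15 mm of the bay's centre along the row and front to back, underside within 4 mm of the board, upright within 0.1 rad, released and at rest (x of case in the frame of new_rack between -0.015 and 0.015 m and z of case in the frame of new_rack between 0.014 and 0.022 m and angle between each of case, cup_lid, battery, pawn's own z axis and vertical below 0.1 rad and linear speed of each of case, cup_lid, battery, pawn below 0.02 m/s and angular speed of each of case, cup_lid, battery, pawn below 0.2 rad/s and ((y of pad_case in the frame of old_rack between 0.074 and 0.148 m and y of case in the frame of new_rack between -0.126 and -0.096 m) or (y of pad_case in the frame of old_rack between 0 and 0.074 m and y of case in the frame of new_rack between -0.052 and -0.022 m) or (y of pad_case in the frame of old_rack between -0.074 and 0 m and y of case in the frame of new_rack between 0.022 and 0.052 m) or (y of pad_case in the frame of old_rack between -0.148 and -0.074 m and y of case in the frame of new_rack between 0.096 and 0.126 m)) and x of cup_lid in the frame of new_rack between -0.015 and 0.015 m and z of cup_lid in the frame of new_rack between 0.014 and 0.022 m and ((y of pad_cup_lid in the frame of old_rack between 0.074 and 0.148 m and y of cup_lid in the frame of new_rack between -0.126 and -0.096 m) or (y of pad_cup_lid in the frame of old_rack between 0 and 0.074 m and y of cup_lid in the frame of new_rack between -0.052 and -0.022 m) or (y of pad_cup_lid in the frame of old_rack between -0.074 and 0 m and y of cup_lid in the frame of new_rack between 0.022 and 0.052 m) or (y of pad_cup_lid in the frame of old_rack between -0.148 and -0.074 m and y of cup_lid in the frame of new_rack between 0.096 and 0.126 m)) and x of battery in the frame of new_rack between -0.015 and 0.015 m and z of battery in the frame of new_rack between 0.014 and 0.022 m and ((y of pad_battery in the frame of old_rack between 0.074 and 0.148 m and y of battery in the frame of new_rack between -0.126 and -0.096 m) or (y of pad_battery in the frame of old_rack between 0 and 0.074 m and y of battery in the frame of new_rack between -0.052 and -0.022 m) or (y of pad_battery in the frame of old_rack between -0.074 and 0 m and y of battery in the frame of new_rack between 0.022 and 0.052 m) or (y of pad_battery in the frame of old_rack between -0.148 and -0.074 m and y of battery in the frame of new_rack between 0.096 and 0.126 m)) and x of pawn in the frame of new_rack between -0.015 and 0.015 m and z of pawn in the frame of new_rack between 0.014 and 0.022 m and ((y of pad_pawn in the frame of old_rack between 0.074 and 0.148 m and y of pawn in the frame of new_rack between -0.126 and -0.096 m) or (y of pad_pawn in the frame of old_rack between 0 and 0.074 m and y of pawn in the frame of new_rack between -0.052 and -0.022 m) or (y of pad_pawn in the frame of old_rack between -0.074 and 0 m and y of pawn in the frame of new_rack between 0.022 and 0.052 m) or (y of pad_pawn in the frame of old_rack between -0.148 and -0.074 m and y of pawn in the frame of new_rack between 0.096 and 0.126 m))); the robot touches nothing.
It fails at once if one of the four things is knocked over (leans more than 0.7 rad) (angle between any of case, cup_lid, battery, pawn's own z axis and vertical above 0.7 rad).
It fails at once if the mouse, the dish or the controller is moved more than 20 mm (distance of any of mouse, dish, controller from where it was at the start of the episode above 0.02 m).
It also fails if it takes over 106 s, if anything falls off the work surface, if the arm or the gripper's body presses on something with over 40 N, if the wrist force passes 120 N, or if a joint passes its speed limit or range.

ROBOT

A 7-joint arm with a two-finger parallel gripper is mounted at the origin on the work surface. World frame = base frame: x ahead of the robot, y to its left, z up, the work surface at z = 0. Lengths are in m, angles in degrees, forces in N, time in s.
With the tool pointing down it reaches from about 0.425 to 0.875 m from the base axis. Payload 4.7 kg.
Tool frame: the origin (TCP) lies on the centre line of the jaws, within the pads' length; the fingertips stand ahead of it and the grasp point (between the pads) lies 2 mm behind it (env.tip_reach is the x of the fingertips in the tool frame, in m); x points along the fingers, z is the direction in which the jaws open and shut, and the axes are right-handed (so a half turn about x gives the same grasp; the last joint's range is limited). The gripper opens to 87 mm and grips with 3 to 60 N. Pads are 19 mm wide; open, the fingers measure 117 mm over their backs; the gripper's body (75 mm by 190 mm) begins 51 mm behind the grasp point.
Start: joints at [69.563, 18.392, -4.016, 83.108, 1.295, 78.541, -3.26], TCP at [0.236, -0.606, 0.24] pointing down, gripper open.
Joint ranges: [-163.93, 163.93], [-17.29, 119.83], [-79.2, 71.16], [3.27, 140.29], [-89.18, 269.18], [5.43, 117.66], [-154.24, 154.24]. Speed limits (degrees/s): [147.25, 147.25, 180, 180, 180, 180, 180].

INTERFACE

Orientations are given as [roll, pitch, yaw] about the fixed x, y, z axes, in that order (R = Rz(yaw) Ry(pitch) Rx(roll)).
In Python, from cell import telemetry, optics, env, models gives the robot as it stands.
- The arm moves only by the shell command python3 -m pendant 'ROWS' [FORCE]. ROWS is JSON, a list of rows, each a list of 3 entries, a list of its own where there are three numbers: the finger opening in mm, from 0 to 87, then the shift along the tool's x, y, z in mm, then the turn, a rotation vector about the tool's x, y, z in rad. A call has 1 to 10 rows; each row is the pose to reach, as a shift and turn from the pose commanded when the call began, along the tool's axes at that moment; what a row does not reach only later rows make up. A row lasts 1/12 s, in which the tool goes at most 41.7 mm and 7.16 degrees, less where a joint would pass 70% of its speed; a pose out of reach is approached as far as the arm can. A call with a gripper value outside its range is refused whole. The fingers move at their own pace and stop on an object; FORCE is the grip in N (left out, the last holds). Time passes only in rows, so rows that repeat a pose let the fingers close. It gives the time, the measured TCP pose, the force and the opening at its end, in the units of the state.
- telemetry.get_obs(): the state, without advancing time (a new reading comes with each control period).
- optics.read_camera(name): name is "scene" or "top"; returns a dict with "image" (420x560x3 uint8, blue, green, red), "range_z" (420x560 float32, m along the optical axis (not along the pixel's ray), 0 where there is no reading), "fx", "fy", "cx", "cy" (pixels), "k1" (the pictures are not rectified: a ray, as slopes to the right and down, at radius r is drawn at 1 + k1 r^2 times it, then the intrinsics apply), "cam_to_world" (4x4, takes a point from camera to world coordinates). Camera axes: x right, y up, looking along -z (the intrinsics and any distortion apply to the point x, -y, -z); pixel columns grow to the right and rows downward; lengths in m; the calibration is good to about 2 mm. A picture is of the moment at which its call begins.
- env.sign_off(): hands the job in, once; it reports no verdict.
Trained networks look in the newest picture that a camera, given by its name, has taken for a name from the list of things; names that differ only in an ending like _2 or _b are one class to them, and where a whole thing is asked for, a point or a joint stands for the part that bears it (a point fixed in the world has none). Each returns a list of dicts, best first, with "confidence" (0 to 1); they miss things now and then, are a little off and sometimes report something else, mostly with a low value. They report only what shows in the picture. A call takes as long as a camera call. They do not tell look-alikes from the thing itself.
- models.masks_of(camera, label): "pixels" (420x560 bool, what is visible of it) and "extent" ([left, top, right, bottom] as shares, 0 to 1, of the picture: columns of its width, rows of its height, round what is visible of it).
- models.landmark_of(camera, label): "centre" ([row, column] as shares, 0 to 1, of the picture: columns of its width, rows of its height: a listed point, or the origin of a listed thing).
The state is a dict: "time_s": time; "qpos": joint angles; "joint_velocities": joint speeds; "effort": joint torques, N m; "tool_pos": TCP position; "tool_rot": TCP orientation; "force": force on the tool from outside, world axes, zero at the start; "wrist_torque": the same for the moment, N m; "grip_width": finger opening in m.
Only numpy, scipy, OpenCV 4.12 (cv2) and the standard library are available. Lean on these libraries where they do the work, as an engineer would, in place of code of your own. Each camera call takes 0.05 s, during which the arm holds its last target.

## Working session

There is one attempt and no reset: what is moved stays moved. The work goes in short steps, Python scripts to look and compute and a shell command to move; the robot and the scene stay as the last step left them, time stands still between calls to the robot, and variables do not carry over. Pictures are saved under pics/ and viewed, and the job is handed in when it is done.

```bash
ls; mkdir -p pics; python3 - <<'E'
from cell import telemetry, optics, env, models
import cv2,numpy as np
print(telemetry.get_obs(), env.tip_reach)
for n in ["scene","top"]:
    c=optics.read_camera(n); cv2.imwrite(f"pics/{n}0.png",c["image"])
    print(n,c["fx"],c["cx"],c["cy"],c["k1"],c["cam_to_world"])
E
```

```text
pics
{'time_s': 0.0, 'qpos': array([69.56312316, 18.43705169, -4.01550052, 83.17290607,  1.29496535,
       78.54272645, -3.26103627]), 'joint_velocities': array([ 0.07956006, -0.02028338, -0.01597567,  0.09798284, -0.0330035 ,
        0.02696959,  0.13563703]), 'effort': array([ 9.25268387e-05, -4.91286957e+01, -4.03928999e-01, -3.12523592e+01,
       -6.39208616e-02,  4.37513762e-02,  1.88769641e-04]), 'tool_pos': array([ 0.23529514, -0.60536217,  0.23850175]), 'tool_rot': array([-176.9231527 ,   89.892402  ,  114.32235687]), 'force': array([ 0.31315271,  0.54856422, -0.31491429]), 'wrist_torque': array([-0.01505825,  0.01672695, -0.04310893]), 'grip_width': 0.087378068628179} 0.017
scene 442.6653634065468 286.62605969653544 202.31308710947698 0.027456183312432297 [[ 0.85155661 -0.42348634  0.30904798  0.82961219]
 [ 0.52426132  0.68919512 -0.50016012 -0.52015767]
 [-0.00118338  0.58793656  0.80890617  0.89237357]
 [ 0.          0.          0.          1.        ]]
top 497.00882429854823 282.5481431038593 199.74014426841418 -0.09958697625125801 [[-0.01791429  0.99837935 -0.05401616  0.44723382]
 [-0.99983248 -0.01809087 -0.00278177 -0.01983732]
 [-0.00375446  0.05395728  0.99853619  1.33101484]
 [ 0.          0.          0.          1.        ]]
```

View pics/scene0.png

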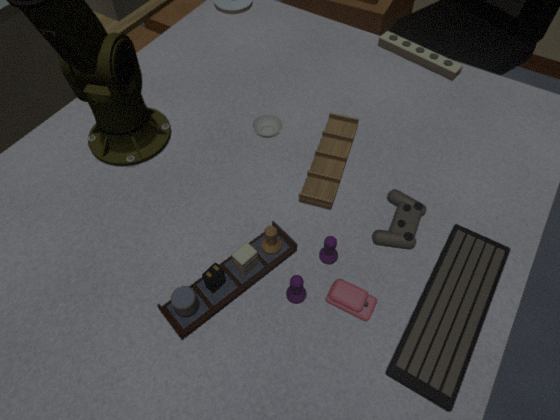

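View pics/top0.png

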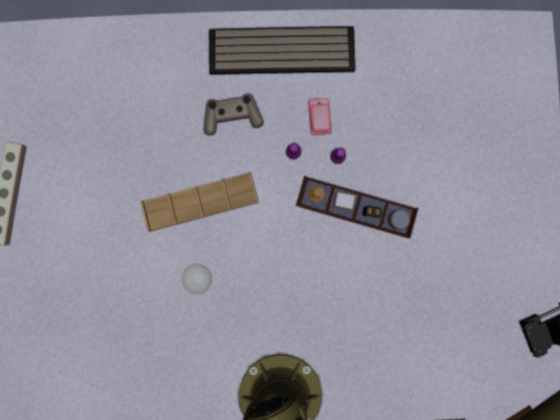

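The top picture shows the old rack at right: pawn (316,193), case (344,200), battery (372,211) and cup lid (400,218), from left to right. The empty pale rack is at (200,202). Two purple pawns at (293,151) and (339,155) are look-alikes, and the dark grooved tray at (281,50) isn't a rack I need. The dish is at (197,279), the mouse at (319,116) and the controller at (232,113).

```bash
cat > h.py <<'E'
from cell import telemetry, optics, env, models
import cv2,numpy as np
def cloud(c):
    H,W=c["range_z"].shape
    K=np.array([[c["fx"],0,c["cx"]],[0,c["fy"],c["cy"]],[0,0,1]])
    v,u=np.mgrid[:H,:W]
    p=np.stack([u.ravel(),v.ravel()],1).astype(np.float64)[:,None]
    s=cv2.undistortPoints(p,K,np.array([c["k1"],0,0,0.]))[:,0]
    z=c["range_z"].ravel()
    P=np.stack([s[:,0]*z,-s[:,1]*z,-z],1)
    M=c["cam_to_world"]; P=P@M[:3,:3].T+M[:3,3]
    P[z==0]=np.nan
    return P.reshape(H,W,3)
def rect(xy):
    (a,b),(w,h),t=cv2.minAreaRect((xy*1000).astype(np.float32))
    return np.round([a,b,w,h,t],1)
E
python3 - <<'E'
from h import *
for n in ["top","scene"]:
    c=optics.read_camera(n);P=cloud(c)
    for l in ["old_rack","new_rack","case","cup_lid","battery","pawn","mouse","dish","controller"]:
        for m in models.masks_of(n,l)[:3]:
            if m["confidence"]<.3: continue
            q=P[m["pixels"]];q=q[~np.isnan(q[:,0])]
            if len(q)<10: continue
            zs=q[:,2]; top=q[zs>np.percentile(zs,95)-.006]
            print(n,l,round(m["confidence"],2),np.round(np.array(m["extent"])*[560,420,560,420]),len(q),"z5/95",np.round(np.percentile(zs,[5,50,95])*1000),"rect",rect(q[:,:2]),"top",rect(top[:,:2]),np.round(np.mean(top,0)*1000))
E
```

```text
top old_rack 0.89 [297. 176. 415. 237.] 1583 z5/95 [11. 19. 34.] rect [ 496.2 -215.   324.1   88.7   72.8] top [ 497.  -210.8  314.    82.8   73.1] [ 492. -229.   34.]
top new_rack 0.66 [142. 173. 260. 231.] 3683 z5/95 [13. 19. 34.] rect [517.7 209.5  90.1 313.6  13.7] top [517.8 204.9  83.  302.1  13.6] [516. 214.  34.]
top case 0.86 [335. 192. 354. 209.] 308 z5/95 [43. 77. 82.] rect [ 512.5 -176.1   56.4   42.3   87.6] top [ 511.7 -173.    44.9   35.8   76.1] [ 511. -173.   79.]
top cup_lid 0.54 [385. 208. 411. 231.] 362 z5/95 [27. 71. 76.] rect [ 463.  -317.1   53.3   50.3   89.1] top [ 462.4 -313.4   42.1   43.4   29.8] [ 461. -314.   73.]
top battery 0.64 [365. 204. 382. 219.] 208 z5/95 [32. 82. 86.] rect [ 485.2 -244.6   41.    31.8   80.5] top [ 482.6 -243.9   39.4   25.7   81. ] [ 483. -244.   83.]
top pawn 0.66 [328. 145. 347. 163.] 250 z5/95 [-0. 19. 74.] rect [ 636.3 -164.6   43.1   46.6   89.5] top [ 635.9 -166.3   25.5   24.1   43.3] [ 636. -166.   72.]
top pawn 0.62 [330. 190. 357. 212.] 348 z5/95 [22. 77. 82.] rect [ 513.5 -177.1   57.1   46.2   77.1] top [ 511.7 -173.
[... 1757 characters left out ...]
] top [ 634.5 -168.7   20.4   25.7   31.2] [ 635. -170.   71.]
scene pawn 0.63 [263. 223. 283. 255.] 405 z5/95 [27. 49. 95.] rect [528.8 -98.9  41.2  59.8  27.4] top [ 532.5 -107.1   26.1   22.4   26.8] [ 534. -107.   93.]
scene mouse 0.71 [324. 282. 377. 321.] 1291 z5/95 [12. 32. 37.] rect [ 740.2 -115.6  102.3   70.1    2.2] top [ 734.5 -121.9   72.7   48.4    2.4] [ 734. -123.   35.]
scene dish 0.86 [250. 113. 284. 137.] 566 z5/95 [ 5. 17. 30.] rect [314.  209.6  80.3  91.1  32.9] top [314.  209.6  80.3  91.1  32.9] [308. 215.  28.]
scene controller 0.79 [371. 187. 426. 249.] 1852 z5/95 [ 8. 31. 40.] rect [749.9 124.2  98.5 185.    6.8] top [757.6 111.2  67.  134.7   5.9] [762. 115.  39.]
```

```bash
cat >> h.py <<'E'
from scipy.spatial.transform import Rotation as Ro
def plan(x,y,z,yaw):
    """tool-frame shift mm and rotvec to bring TCP to world mm pose, pointing down, jaws along yaw deg (mod 180)"""
    o=telemetry.get_obs(); p=np.array(o["tool_pos"])*1000; R=Ro.from_euler("xyz",o["tool_rot"],degrees=True)
    best=None
    for s in (0,180):
        a=np.radians(yaw+s); X=np.array([0,0,-1.]);Z=np.array([np.cos(a),np.sin(a),0]);Y=np.cross(Z,X)
        rv=(R.inv()*Ro.from_matrix(np.stack([X,Y,Z],1))).as_rotvec()
        if best is None or np.linalg.norm(rv)<np.linalg.norm(best): best=rv
    d=R.inv().apply(np.array([x,y,z])-p)
    print("t",round(o["time_s"],2),"pos",np.round(p,1),"q7",round(o["qpos"][6]),"shift",np.round(d,1),"turn",np.round(best,3),"down(mm/x)",np.round(R.as_matrix()[:,0],3),"jaw yaw",np.round(np.degrees(np.arctan2(*R.as_matrix()[[1,0],2])),1),"grip",round(o["grip_width"]*1000,1))
E
python3 - <<'E'
from h import *
c=optics.read_camera("scene");im=c["image"][205:345,150:350]
cv2.imwrite("pics/crop1.png",cv2.resize(im,(800,560),interpolation=cv2.INTER_CUBIC))
plan(533.5,-105.5,200,-17)
E
```

```text
t 1.15 pos [ 235.5 -605.9  239.6] q7 -3 shift [  39.5  459.  -358.4] turn [-0.903  0.     0.   ] down(mm/x) [ 0. -0. -1.] jaw yaw -68.8 grip 87.3
```

View pics/crop1.png

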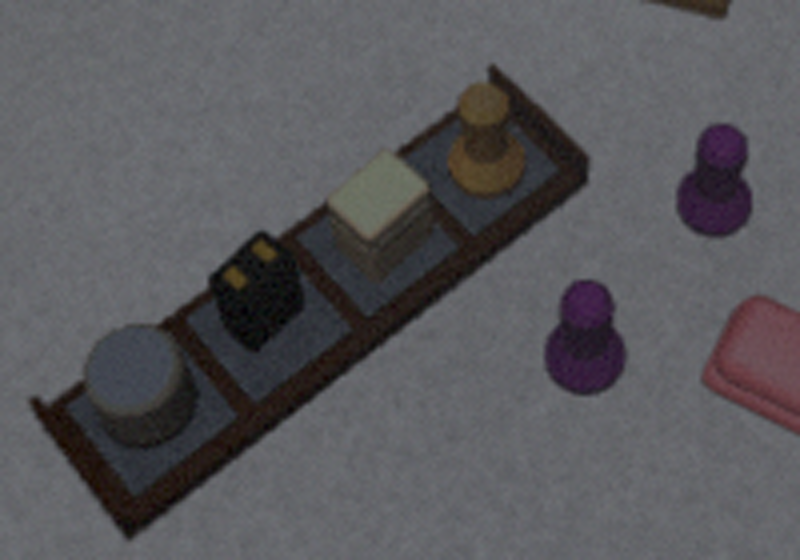

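The wooden pawn stands on the rack's left pad, at (271,238) in the scene picture. The purple ones at (330,249) and (297,288) are off the rack, so they are ruled out. The order is pawn, case, battery, cup lid.

```bash
python3 -m pendant '[[87,[8,40,-31],[-0.09,0,0]],[87,[10,79,-62],[-0.18,0,0]],[87,[15,115,-90],[-0.27,0,0]],[87,[18,150,-118],[-0.36,0,0]],[87,[20,180,-143],[-0.45,0,0]],[87,[22,210,-166],[-0.54,0,0]],[87,[25,240,-190],[-0.63,0,0]],[87,[30,270,-213],[-0.72,0,0]],[87,[35,300,-237],[-0.81,0,0]],[87,[40,330,-260],[-0.9,0,0]]]'; python3 -c "
from h import *
plan(533.5,-105.5,200,-17)"
```

```text
time_s: 1.98
tool_pos: [0.4467, -0.2469, 0.2006]
tool_rot: [-36.0, 89.9, -53.0]
force: [1.3, -0.7, 0.9]
grip_width: 0.0873
t 1.98 pos [ 446.7 -246.9  200.6] q7 8 shift [  0.5 160.6  41.8] turn [0.001 0.001 0.001] down(mm/x) [ 0.001 -0.001 -1.   ] jaw yaw -16.9 grip 87.3
```

```bash
python3 -m pendant '[[87,[0,35,9],[0,0,0]],[87,[0,70,18],[0,0,0]],[87,[0,105,27],[0,0,0]],[87,[0,140,36],[0,0,0]],[87,[0,160,41],[0,0,0]],[87,[0,160,41],[0,0,0]],[87,[0,160,41],[0,0,0]]]'; python3 -c "
from h import *
plan(533.5,-105.5,77,-17)"
```

```text
time_s: 2.57
tool_pos: [0.5329, -0.1065, 0.2003]
tool_rot: [82.5, 90.0, 65.5]
force: [-0.4, -0.6, 0.8]
grip_width: 0.0867
t 2.57 pos [ 532.9 -106.5  200.3] q7 -13 shift [123.3   1.2   0.3] turn [ 0.  0. -0.] down(mm/x) [ 0.  0. -1.] jaw yaw -17.0 grip 86.7
```

```bash
python3 -m pendant '[[87,[30,1,0],[0,0,0]],[87,[60,1,0],[0,0,0]],[87,[90,1,0],[0,0,0]],[87,[110,1,0],[0,0,0]],[87,[123,1,0],[0,0,0]],[87,[123,1,0],[0,0,0]]]' && python3 -m pendant '[[28,[0,0,0],[0,0,0]],[10,[0,0,0],[0,0,0]],[10,[0,0,0],[0,0,0]],[10,[0,0,0],[0,0,0]],[10,[0,0,0],[0,0,0]],[10,[0,0,0],[0,0,0]],[10,[0,0,0],[0,0,0]],[10,[0,0,0],[0,0,0]],[10,[0,0,0],[0,0,0]],[10,[0,0,0],[0,0,0]]]' 15
```

```text
time_s: 3.07
tool_pos: [0.5301, -0.1083, 0.0744]
tool_rot: [-170.7, 89.7, 172.0]
force: [-0.7, -0.1, -0.6]
grip_width: 0.0874
time_s: 3.9
tool_pos: [0.5327, -0.107, 0.0772]
tool_rot: [-150.9, 90.0, -168.1]
force: [-0.1, 1.1, -0.1]
grip_width: 0.0281
```

```bash
python3 -m pendant '[[10,[-10,0,0],[0,0,0]],[10,[-30,0,0],[0,0,0]],[10,[-60,0,0],[0,0,0]],[10,[-90,0,0],[0,0,0]],[10,[-110,0,0],[0,0,0]],[10,[-110,0,0],[0,0,0]]]'; python3 -c "
from h import *
plan(543.7,96,180,13.7)"
```

```text
time_s: 4.4
tool_pos: [0.5357, -0.1072, 0.1929]
tool_rot: [-0.3, 89.5, -17.4]
force: [0.9, 0.1, -0.8]
grip_width: 0.0271
t 4.4 pos [ 535.7 -107.2  192.9] q7 -13 shift [ 12.5 196.5 -52.5] turn [-0.539  0.009  0.002] down(mm/x) [ 0.009 -0.003 -1.   ] jaw yaw -17.2 grip 27.1
```

```bash
python3 -m pendant '[[10,[0,15,-4],[-0.03,0,0]],[10,[0,45,-12],[-0.11,0,0]],[10,[0,75,-20],[-0.19,0,0]],[10,[0,105,-28],[-0.27,0,0]],[10,[0,135,-36],[-0.36,0,0]],[10,[0,165,-44],[-0.45,0,0]],[10,[0,185,-49],[-0.51,0,0]],[10,[0,197,-52],[-0.535,0,0]],[10,[0,197,-52],[-0.535,0,0]],[10,[0,197,-52],[-0.535,0,0]]]'; python3 -c "
from h import *
plan(543.7,96,73,13.7)"
```

```text
time_s: 5.23
tool_pos: [0.541, 0.096, 0.1866]
tool_rot: [-159.8, 89.9, -146.4]
force: [0.8, -0.8, -0.7]
grip_width: 0.0272
t 5.23 pos [541.   96.  186.6] q7 -6 shift [113.6  -0.5   2.8] turn [-0.005 -0.001  0.001] down(mm/x) [-0.001 -0.001 -1.   ] jaw yaw 13.4 grip 27.2
```

```bash
python3 -m pendant '[[10,[30,0,1],[0,0,0]],[10,[60,0,1],[0,0,0]],[10,[85,0,1],[0,0,0]],[10,[100,0,1],[0,0,0]],[10,[108,0,1],[0,0,0]],[10,[108,0,1],[0,0,0]],[10,[108,0,1],[0,0,0]]]'; python3 - <<'E'
from h import *
plan(543.7,96,73,13.7)
c=optics.read_camera("scene");cv2.imwrite("pics/p1.png",cv2.resize(c["image"][90:230,270:410],(700,700)[:2])[:600])
E
```

```text
time_s: 5.82
tool_pos: [0.5427, 0.0954, 0.0795]
tool_rot: [-98.3, 90.0, -85.0]
force: [0.5, 0.1, 0.1]
grip_width: 0.0272
t 5.82 pos [542.7  95.4  79.5] q7 -11 shift [6.5 0.3 1.1] turn [-0.006 -0.     0.001] down(mm/x) [ 0.    -0.001 -1.   ] jaw yaw 13.3 grip 27.2
```

View pics/p1.png

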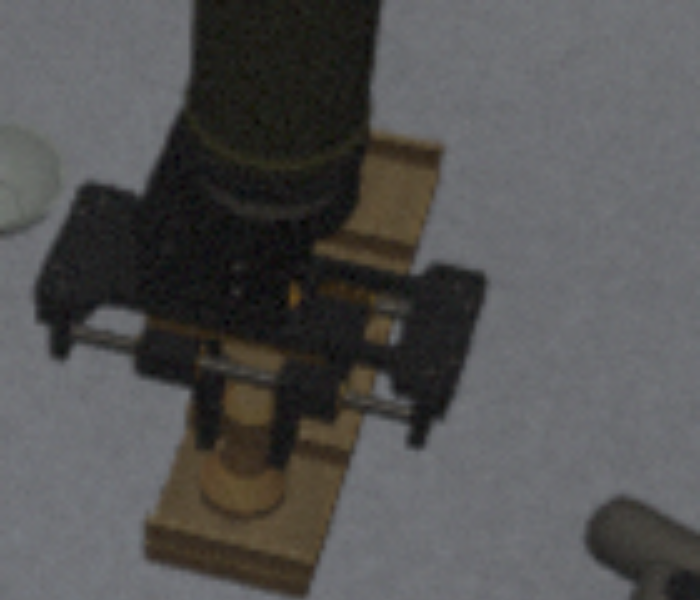

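The picture shows the pawn upright in the rightmost bay, with its foot near (240,490) in the crop, just above the board. I'll lower it and release.

```bash
python3 -m pendant '[[10,[2,0,1],[0,0,0]],[10,[4,0,1],[0,0,0]],[10,[6,0,1],[0,0,0]],[10,[6,0,1],[0,0,0]],[10,[6,0,1],[0,0,0]]]'; python3 -c "
from h import *
plan(543.7,96,73,13.7)"
```

```text
time_s: 6.28
tool_pos: [0.5432, 0.097, 0.0733]
tool_rot: [-90.0, 90.0, -76.5]
force: [0.9, -0.0, -0.4]
grip_width: 0.0274
t 6.28 pos [543.2  97.   73.3] q7 -11 shift [ 0.3 -1.1  0.2] turn [-0.004 -0.     0.   ] down(mm/x) [ 0. -0. -1.] jaw yaw 13.5 grip 27.4
```

```bash
python3 -m pendant '[[10,[1,0,0],[0,0,0]],[10,[1,0,0],[0,0,0]],[10,[1,0,0],[0,0,0]]]'; python3 -m pendant '[[40,[0,0,0],[0,0,0]],[60,[0,0,0],[0,0,0]],[87,[0,0,0],[0,0,0]],[87,[0,0,0],[0,0,0]],[87,[0,0,0],[0,0,0]],[87,[-15,0,0],[0,0,0]],[87,[-45,0,0],[0,0,0]],[87,[-80,0,0],[0,0,0]],[87,[-110,0,0],[0,0,0]],[87,[-110,0,0],[0,0,0]]]'; python3 -c "
from h import *
plan(511.5,-174.5,170,-15)"
```

```text
time_s: 6.53
tool_pos: [0.5434, 0.0971, 0.0732]
tool_rot: [-79.1, 90.0, -65.7]
force: [-1.8, -1.3, 5.1]
grip_width: 0.0271
time_s: 7.37
tool_pos: [0.5468, 0.0983, 0.1886]
tool_rot: [-9.8, 89.4, 3.7]
force: [0.7, 0.7, 0.6]
grip_width: 0.0833
t 7.37 pos [546.8  98.3 188.6] q7 -7 shift [  18.1 -257.   -98.1] turn [ 0.497  0.011 -0.001] down(mm/x) [ 0.01   0.001 -1.   ] jaw yaw 13.5 grip 83.3
```

```bash
python3 -m pendant '[[87,[0,-36,-13],[0.07,0,0]],[87,[0,-72,-26],[0.14,0,0]],[87,[0,-108,-40],[0.21,0,0]],[87,[0,-144,-53],[0.28,0,0]],[87,[0,-180,-66],[0.35,0,0]],[87,[0,-216,-80],[0.42,0,0]],[87,[0,-245,-91],[0.48,0,0]],[87,[0,-257,-95],[0.497,0,0]],[87,[0,-257,-95],[0.497,0,0]],[87,[0,-257,-95],[0.497,0,0]]]'; python3 -c "
from h import *
plan(511.5,-174.5,58,-15)
c=optics.read_camera('top');P=cloud(c)
for m in models.masks_of('top','pawn')[:4]:
    q=P[m['pixels']];q=q[~np.isnan(q[:,0])];print(round(m['confidence'],2),np.round(1000*q[q[:,2]>np.percentile(q[:,2],95)-.006].mean(0)))
"
```

```text
time_s: 8.2
tool_pos: [0.5107, -0.1743, 0.1818]
tool_rot: [119.7, 89.9, 104.7]
force: [0.3, 0.6, 0.4]
grip_width: 0.087
t 8.2 pos [ 510.7 -174.3  181.8] q7 -3 shift [ 1.238e+02 -1.000e-01  9.000e-01] turn [ 0.    -0.001 -0.001] down(mm/x) [-0.     0.001 -1.   ] jaw yaw -15.0 grip 87.0
0.7 [650. -46.  72.]
0.54 [ 636. -166.   72.]
```

```bash
python3 -m pendant '[[87,[30,0,1],[0,0,0]],[87,[60,0,1],[0,0,0]],[87,[90,0,1],[0,0,0]],[87,[112,0,1],[0,0,0]],[87,[123,0,1],[0,0,0]],[87,[123,0,1],[0,0,0]],[87,[123,0,1],[0,0,0]]]' && python3 -m pendant '[[40,[0,0,0],[0,0,0]],[20,[0,0,0],[0,0,0]],[20,[0,0,0],[0,0,0]],[20,[0,0,0],[0,0,0]],[20,[0,0,0],[0,0,0]],[20,[0,0,0],[0,0,0]],[20,[0,0,0],[0,0,0]],[20,[0,0,0],[0,0,0]]]' 20;  python3 - <<'E'
from h import *
plan(511.5,-174.5,58,-15)
c=optics.read_camera('top');P=cloud(c);q=P.reshape(-1,3)
s=(q[:,2]>.06)&(abs(q[:,0]-.52)<.08)&(q[:,1]>.05)&(q[:,1]<.36)
print(s.sum(),q[s].mean(0),q[s].min(0),q[s].max(0))
E
```

```text
time_s: 8.88
tool_pos: [0.5123, -0.1739, 0.0597]
tool_rot: [83.4, 90.0, 68.6]
force: [1.2, -0.7, 0.2]
grip_width: 0.0871
time_s: 9.55
tool_pos: [0.5116, -0.1754, 0.0593]
tool_rot: [-81.3, 90.0, -96.4]
force: [0.9, 0.1, 0.3]
grip_width: 0.0412
t 9.55 pos [ 511.6 -175.4   59.3] q7 -7 shift [ 1.3  0.8 -0.3] turn [-0.  0.  0.] down(mm/x) [-0. -0. -1.] jaw yaw -15.0 grip 41.2
105 [0.54158443 0.09911136 0.08765898] [0.5289918  0.08615109 0.06624962] [0.55424621 0.11331872 0.09597604]
```

```bash
python3 -m pendant '[[20,[0,0,0],[0,0,0]],[20,[0,0,0],[0,0,0]],[20,[0,0,0],[0,0,0]],[20,[0,0,0],[0,0,0]]]'
```

```text
time_s: 9.93
tool_pos: [0.5115, -0.1753, 0.0592]
tool_rot: [-149.7, 90.0, -164.7]
force: [-0.8, 0.7, 0.6]
grip_width: 0.0359
```

```bash
python3 -m pendant '[[20,[-10,0,0],[0,0,0]],[20,[-30,0,0],[0,0,0]],[20,[-60,0,0],[0,0,0]],[20,[-90,0,0],[0,0,0]],[20,[-120,0,0],[0,0,0]],[20,[-120,0,0],[0,0,0]],[20,[-120,0,0],[0,0,0]]]'; python3 -c "
from h import *
plan(526.2,167.9,179,13.7)"
```

```text
time_s: 10.52
tool_pos: [0.513, -0.1756, 0.1819]
tool_rot: [-12.9, 89.7, -27.9]
force: [0.1, -0.2, -2.0]
grip_width: 0.0363
t 10.52 pos [ 513.  -175.6  181.9] q7 -3 shift [  2.1 335.2 -76.2] turn [-0.501  0.004  0.002] down(mm/x) [ 0.004 -0.002 -1.   ] jaw yaw -15.0 grip 36.3
```

```bash
python3 -m pendant '[[20,[0,18,-4],[-0.03,0,0]],[20,[0,52,-12],[-0.08,0,0]],[20,[0,88,-20],[-0.14,0,0]],[20,[0,124,-28],[-0.2,0,0]],[20,[0,160,-36],[-0.26,0,0]],[20,[0,196,-44],[-0.32,0,0]],[20,[0,232,-53],[-0.38,0,0]],[20,[0,268,-61],[-0.44,0,0]],[20,[0,300,-68],[-0.48,0,0]],[20,[0,320,-73],[-0.5,0,0]]]'; python3 -c "
from h import *
plan(526.2,167.9,179,13.7)"
```

```text
time_s: 11.35
tool_pos: [0.5218, 0.1579, 0.1781]
tool_rot: [128.8, 89.8, 142.9]
force: [-0.5, 0.3, -0.8]
grip_width: 0.0364
t 11.35 pos [521.8 157.9 178.1] q7 -13 shift [-0.9  8.7  6.7] turn [ 0.007 -0.002 -0.002] down(mm/x) [-0.003  0.002 -1.   ] jaw yaw 14.1 grip 36.4
```

```bash
python3 -m pendant '[[20,[0,9,5],[0,0,0]],[20,[0,9,5],[0,0,0]],[20,[0,9,5],[0,0,0]],[20,[0,9,5],[0,0,0]]]'; python3 -c "
from h import *
plan(526.2,167.9,55,13.7)"
```

```text
time_s: 11.68
tool_pos: [0.5268, 0.1603, 0.1785]
tool_rot: [-145.7, 89.9, -132.3]
force: [0.9, 0.2, -0.7]
grip_width: 0.0357
t 11.68 pos [526.8 160.3 178.5] q7 -14 shift [123.5   7.7   1.4] turn [-0.004 -0.002  0.001] down(mm/x) [-0.001 -0.002 -1.   ] jaw yaw 13.5 grip 35.7
```

```bash
python3 -m pendant '[[20,[25,8,1],[0,0,0]],[20,[55,8,1],[0,0,0]],[20,[85,8,1],[0,0,0]],[20,[105,8,1],[0,0,0]],[20,[116,8,1],[0,0,0]],[20,[116,8,1],[0,0,0]],[20,[116,8,1],[0,0,0]]]'; python3 - <<'E'
from h import *
plan(526.2,167.9,55,13.7)
c=optics.read_camera("scene");cv2.imwrite("pics/p2.png",cv2.resize(c["image"][90:230,270:410],(700,700)[:2])[:600])
E
```

```text
time_s: 12.27
tool_pos: [0.5262, 0.1695, 0.0634]
tool_rot: [-141.7, 90.0, -128.1]
force: [0.5, -0.3, -0.9]
grip_width: 0.0361
t 12.27 pos [526.2 169.5  63.4] q7 -21 shift [ 8.4 -1.6 -0.4] turn [-0.003 -0.     0.   ] down(mm/x) [-0. -0. -1.] jaw yaw 13.5 grip 36.1
```

View pics/p2.png

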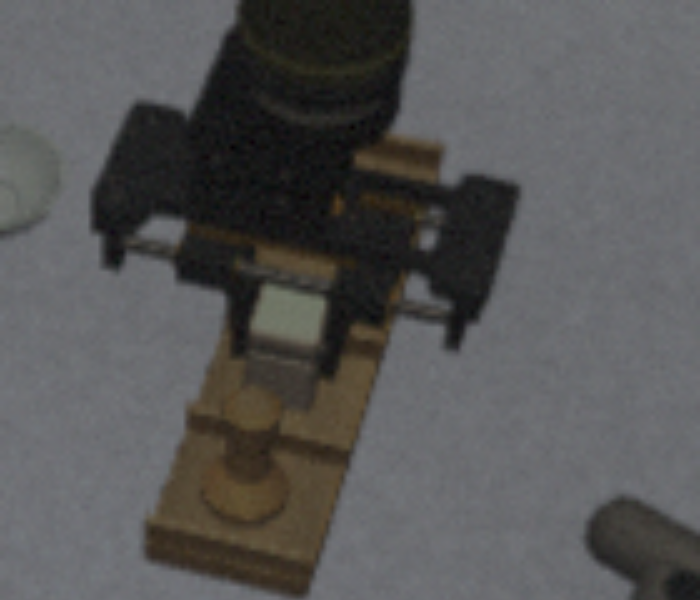

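The pawn stands in its bay at crop (245,470). The case hangs above the second bay from the right, at (285,340).

```bash
python3 -m pendant '[[20,[3,-1,0],[0,0,0]],[20,[6,-1,0],[0,0,0]],[20,[8,-1,0],[0,0,0]],[20,[8,-1,0],[0,0,0]],[20,[8,-1,0],[0,0,0]],[20,[8,-1,0],[0,0,0]]]'; python3 -c "
from h import *
plan(526.2,167.9,55,13.7)"
```

```text
time_s: 12.82
tool_pos: [0.5261, 0.1697, 0.0554]
tool_rot: [-36.6, 90.0, -22.9]
force: [0.5, 1.0, -1.1]
grip_width: 0.036
t 12.82 pos [526.1 169.7  55.4] q7 -21 shift [ 0.4 -1.8 -0.4] turn [-0.001  0.     0.   ] down(mm/x) [ 0. -0. -1.] jaw yaw 13.6 grip 36.0
```

```bash
python3 -m pendant '[[20,[1,-1,0],[0,0,0]],[20,[1,-1,0],[0,0,0]],[20,[1,-1,0],[0,0,0]]]';  python3 -m pendant '[[45,[0,0,0],[0,0,0]],[60,[0,0,0],[0,0,0]],[87,[0,0,0],[0,0,0]],[87,[0,0,0],[0,0,0]],[87,[0,0,0],[0,0,0]],[87,[-15,0,0],[0,0,0]],[87,[-45,0,0],[0,0,0]],[87,[-80,0,0],[0,0,0]],[87,[-120,0,0],[0,0,0]],[87,[-120,0,0],[0,0,0]]]'; python3 -c "
from h import *
plan(483,-245.2,178,-11)"
```

```text
time_s: 13.07
tool_pos: [0.5263, 0.1697, 0.0552]
tool_rot: [61.0, 90.0, 74.7]
force: [-2.4, 1.1, 5.4]
grip_width: 0.0361
time_s: 13.9
tool_pos: [0.5304, 0.1708, 0.1818]
tool_rot: [-2.0, 89.3, 11.6]
force: [1.2, 1.2, 0.3]
grip_width: 0.0862
t 13.9 pos [530.4 170.8 181.8] q7 -15 shift [   2.2 -393.  -144.2] turn [ 0.43   0.012 -0.002] down(mm/x) [ 0.012  0.002 -1.   ] jaw yaw 13.6 grip 86.2
```

```bash
python3 -m pendant '[[87,[0,-36,-13],[0.05,0,0]],[87,[0,-72,-26],[0.1,0,0]],[87,[0,-108,-39],[0.15,0,0]],[87,[0,-144,-52],[0.2,0,0]],[87,[0,-180,-65],[0.25,0,0]],[87,[0,-216,-78],[0.3,0,0]],[87,[0,-252,-91],[0.35,0,0]],[87,[0,-288,-104],[0.4,0,0]],[87,[0,-324,-117],[0.42,0,0]],[87,[0,-355,-128],[0.43,0,0]]]'; python3 -m pendant '[[87,[0,0,0],[0,0,0]],[87,[0,0,0],[0,0,0]]]';python3 -c "
from h import *
plan(483,-245.2,178,-11)"
```

```text
time_s: 14.73
tool_pos: [0.4848, -0.2095, 0.1742]
tool_rot: [-75.8, 89.9, -86.9]
force: [1.2, -0.4, -0.1]
grip_width: 0.0873
time_s: 14.9
tool_pos: [0.4849, -0.2088, 0.1738]
tool_rot: [167.1, 90.0, 155.9]
force: [0.8, 0.9, 0.1]
grip_width: 0.0871
t 14.9 pos [ 484.9 -208.8  173.8] q7 6 shift [ -4.2 -36.1   5.3] turn [-0.005 -0.    -0.   ] down(mm/x) [-0.  0. -1.] jaw yaw -11.3 grip 87.1
```

```bash
python3 -m pendant '[[87,[0,-25,3],[0,0,0]],[87,[0,-36,5],[0,0,0]],[87,[0,-36,5],[0,0,0]],[87,[0,-36,5],[0,0,0]]]';python3 -c "
from h import *
plan(483,-245.2,60,-11)"
```

```text
time_s: 15.23
tool_pos: [0.4839, -0.2419, 0.1741]
tool_rot: [108.7, 89.9, 97.7]
force: [0.3, 0.9, 0.4]
grip_width: 0.0873
t 15.23 pos [ 483.9 -241.9  174.1] q7 9 shift [114.1  -3.5  -0.2] turn [-0.    -0.    -0.001] down(mm/x) [-0.     0.001 -1.   ] jaw yaw -11.0 grip 87.3
```

```bash
python3 -m pendant '[[87,[30,-3,0],[0,0,0]],[87,[60,-3,0],[0,0,0]],[87,[90,-3,0],[0,0,0]],[87,[105,-3,0],[0,0,0]],[87,[114,-3,0],[0,0,0]],[87,[114,-3,0],[0,0,0]],[87,[114,-3,0],[0,0,0]]]' && python3 -m pendant '[[30,[0,0,0],[0,0,0]],[10,[0,0,0],[0,0,0]],[10,[0,0,0],[0,0,0]],[10,[0,0,0],[0,0,0]],[10,[0,0,0],[0,0,0]],[10,[0,0,0],[0,0,0]],[10,[0,0,0],[0,0,0]],[10,[0,0,0],[0,0,0]],[10,[0,0,0],[0,0,0]],[10,[0,0,0],[0,0,0]]]' 20 && python3 -m pendant '[[10,[0,0,0],[0,0,0]],[10,[0,0,0],[0,0,0]],[10,[0,0,0],[0,0,0]]]'
```

```text
time_s: 15.82
tool_pos: [0.4837, -0.2447, 0.0608]
tool_rot: [38.1, 90.0, 27.1]
force: [0.3, 0.2, 0.3]
grip_width: 0.0873
time_s: 16.65
tool_pos: [0.483, -0.2457, 0.0602]
tool_rot: [-149.8, 90.0, -160.8]
force: [-0.1, 1.1, -0.1]
grip_width: 0.0285
time_s: 16.9
tool_pos: [0.483, -0.2457, 0.0602]
tool_rot: [-164.2, 90.0, -175.2]
force: [0.0, -0.2, 0.2]
grip_width: 0.0257
```

```bash
python3 -m pendant '[[10,[-10,0,0],[0,0,0]],[10,[-30,0,0],[0,0,0]],[10,[-60,0,0],[0,0,0]],[10,[-90,0,0],[0,0,0]],[10,[-120,0,0],[0,0,0]],[10,[-120,0,0],[0,0,0]],[10,[-120,0,0],[0,0,0]]]'; python3 -c "
from h import *
plan(508.6,239.8,180,13.7)"
```

```text
time_s: 17.48
tool_pos: [0.4844, -0.2462, 0.183]
tool_rot: [-24.5, 89.7, -35.5]
force: [0.2, 0.2, -1.2]
grip_width: 0.0259
t 17.48 pos [ 484.4 -246.2  183. ] q7 9 shift [  1.7 481.7 -69. ] turn [-0.431  0.004  0.003] down(mm/x) [ 0.004 -0.003 -1.   ] jaw yaw -11.0 grip 25.9
```

```bash
python3 -m pendant '[[10,[0,18,-3],[-0.03,0,0]],[10,[0,52,-8],[-0.07,0,0]],[10,[0,88,-13],[-0.12,0,0]],[10,[0,124,-18],[-0.17,0,0]],[10,[0,160,-23],[-0.22,0,0]],[10,[0,196,-28],[-0.27,0,0]],[10,[0,232,-33],[-0.32,0,0]],[10,[0,268,-38],[-0.37,0,0]],[10,[0,300,-43],[-0.41,0,0]],[10,[0,330,-47],[-0.428,0,0]]]'; python3 -m pendant '[[10,[0,0,0],[0,0,0]],[10,[0,0,0],[0,0,0]]]';python3 -c "
from h import *
plan(508.6,239.8,180,13.7)"
```

```text
time_s: 18.32
tool_pos: [0.498, 0.0901, 0.179]
tool_rot: [168.3, 89.8, -177.9]
force: [0.1, 0.4, 0.0]
grip_width: 0.0257
time_s: 18.48
tool_pos: [0.4982, 0.0899, 0.179]
tool_rot: [156.9, 89.8, 170.7]
force: [-0.5, -0.2, -0.8]
grip_width: 0.0259
t 18.48 pos [498.2  89.9 179. ] q7 -3 shift [ -0.9 143.   46. ] turn [ 0.003 -0.003 -0.001] down(mm/x) [-0.003  0.    -1.   ] jaw yaw 13.9 grip 25.9
```

```bash
python3 -m pendant '[[10,[0,30,10],[0,0,0]],[10,[0,65,20],[0,0,0]],[10,[0,100,32],[0,0,0]],[10,[0,130,42],[0,0,0]],[10,[0,143,46],[0,0,0]],[10,[0,143,46],[0,0,0]],[10,[0,143,46],[0,0,0]],[10,[0,143,46],[0,0,0]]]';python3 -c "
from h import *
plan(508.6,239.8,56,13.7)"
```

```text
time_s: 19.15
tool_pos: [0.5112, 0.2345, 0.1793]
tool_rot: [-137.9, 89.8, -124.5]
force: [-0.1, 0.3, 0.1]
grip_width: 0.026
t 19.15 pos [511.2 234.5 179.3] q7 -24 shift [123.3   6.   -1.1] turn [-0.005 -0.002  0.002] down(mm/x) [-0.002 -0.002 -1.   ] jaw yaw 13.4 grip 26.0
```

```bash
python3 -m pendant '[[10,[25,6,-1],[0,0,0]],[10,[55,6,-1],[0,0,0]],[10,[85,6,-1],[0,0,0]],[10,[105,6,-1],[0,0,0]],[10,[117,6,-1],[0,0,0]],[10,[117,6,-1],[0,0,0]],[10,[117,6,-1],[0,0,0]]]'; python3 - <<'E'
from h import *
plan(508.6,239.8,56,13.7)
c=optics.read_camera("scene");cv2.imwrite("pics/p3.png",cv2.resize(c["image"][90:230,270:410],(700,700)[:2])[:600])
E
```

```text
time_s: 19.73
tool_pos: [0.5092, 0.2413, 0.0634]
tool_rot: [-128.9, 90.0, -115.5]
force: [-0.7, 0.0, -0.7]
grip_width: 0.026
t 19.73 pos [509.2 241.3  63.4] q7 -30 shift [ 7.4 -1.3 -1. ] turn [-0.005 -0.     0.001] down(mm/x) [-0.    -0.001 -1.   ] jaw yaw 13.4 grip 26.0
```

View pics/p3.png

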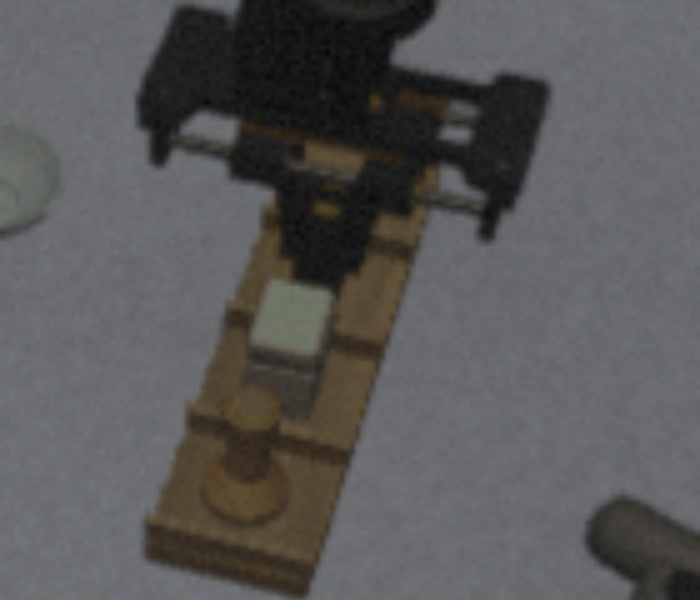

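The battery hangs over the third bay, at crop (325,240). The case and pawn stand in their own bays.

```bash
python3 -m pendant '[[10,[3,-1,-1],[0,0,0]],[10,[5,-1,-1],[0,0,0]],[10,[7,-1,-1],[0,0,0]],[10,[7,-1,-1],[0,0,0]],[10,[7,-1,-1],[0,0,0]],[10,[8,-1,-1],[0,0,0]],[10,[8,-1,-1],[0,0,0]],[10,[8,-1,-1],[0,0,0]]]'; python3 -c "
from h import *
plan(508.6,239.8,56,13.7)
print(telemetry.get_obs()['force'])"
```

```text
time_s: 20.45
tool_pos: [0.5082, 0.2415, 0.0562]
tool_rot: [-74.9, 90.0, -61.4]
force: [-3.1, -1.1, 5.8]
grip_width: 0.0259
t 20.45 pos [508.2 241.5  56.2] q7 -30 shift [ 0.2 -1.8 -0. ] turn [-0.003  0.     0.001] down(mm/x) [ 0.    -0.001 -1.   ] jaw yaw 13.5 grip 25.9
[-3.06175497 -1.1244908   5.78162019]
```

```bash
python3 -m pendant '[[40,[0,0,0],[0,0,0]],[60,[0,0,0],[0,0,0]],[87,[0,0,0],[0,0,0]],[87,[0,0,0],[0,0,0]],[87,[0,0,0],[0,0,0]],[87,[-15,0,0],[0,0,0]],[87,[-45,0,0],[0,0,0]],[87,[-80,0,0],[0,0,0]],[87,[-120,0,0],[0,0,0]],[87,[-120,0,0],[0,0,0]]]'; python3 -c "
from h import *
plan(462,-315.5,176,-17)"
```

```text
time_s: 21.28
tool_pos: [0.5117, 0.2442, 0.1828]
tool_rot: [6.6, 89.3, 20.2]
force: [0.7, 1.5, 0.6]
grip_width: 0.0834
t 21.28 pos [511.7 244.2 182.8] q7 -25 shift [   3.9 -532.5 -179.4] turn [ 0.533  0.011 -0.005] down(mm/x) [ 0.011  0.004 -1.   ] jaw yaw 13.5 grip 83.4
```

```bash
python3 -m pendant '[[87,[0,-36,-12],[0.05,0,0]],[87,[0,-72,-24],[0.1,0,0]],[87,[0,-108,-36],[0.15,0,0]],[87,[0,-144,-48],[0.21,0,0]],[87,[0,-180,-60],[0.27,0,0]],[87,[0,-216,-72],[0.33,0,0]],[87,[0,-252,-84],[0.39,0,0]],[87,[0,-288,-96],[0.45,0,0]],[87,[0,-324,-108],[0.5,0,0]],[87,[0,-355,-118],[0.533,0,0]]]'; python3 -m pendant '[[87,[0,0,0],[0,0,0]],[87,[0,0,0],[0,0,0]]]';python3 -c "
from h import *
plan(462,-315.5,176,-17)"
```

```text
time_s: 22.12
tool_pos: [0.4757, -0.1343, 0.1753]
tool_rot: [-60.1, 89.9, -77.3]
force: [0.4, 0.2, -0.7]
grip_width: 0.0869
time_s: 22.28
tool_pos: [0.4759, -0.1335, 0.1749]
tool_rot: [176.7, 90.0, 159.4]
force: [0.5, 0.3, -0.3]
grip_width: 0.0871
t 22.28 pos [ 475.9 -133.5  174.9] q7 -6 shift [  -1.1 -178.    40.8] turn [-0.005 -0.    -0.   ] down(mm/x) [-0.  0. -1.] jaw yaw -17.3 grip 87.1
```

```bash
python3 -m pendant '[[87,[0,-36,8],[0,0,0]],[87,[0,-72,16],[0,0,0]],[87,[0,-108,24],[0,0,0]],[87,[0,-144,32],[0,0,0]],[87,[0,-178,41],[0,0,0]],[87,[0,-178,41],[0,0,0]],[87,[0,-178,41],[0,0,0]],[87,[0,-178,41],[0,0,0]]]';python3 -c "
from h import *
plan(462,-315.5,52,-17)"
```

```text
time_s: 22.95
tool_pos: [0.4644, -0.3114, 0.175]
tool_rot: [99.4, 89.9, 82.5]
force: [-0.0, 0.2, 0.3]
grip_width: 0.087
t 22.95 pos [ 464.4 -311.4  175. ] q7 10 shift [123.   -4.8  -1.1] turn [ 0.002 -0.    -0.002] down(mm/x) [ 0.     0.002 -1.   ] jaw yaw -16.9 grip 87.0
```

```bash
python3 -m pendant '[[87,[30,-4,-1],[0,0,0]],[87,[60,-4,-1],[0,0,0]],[87,[90,-4,-1],[0,0,0]],[87,[112,-4,-1],[0,0,0]],[87,[123,-4,-1],[0,0,0]],[87,[123,-4,-1],[0,0,0]],[87,[123,-4,-1],[0,0,0]]]' && python3 -m pendant '[[50,[0,0,0],[0,0,0]],[35,[0,0,0],[0,0,0]],[35,[0,0,0],[0,0,0]],[35,[0,0,0],[0,0,0]],[35,[0,0,0],[0,0,0]],[35,[0,0,0],[0,0,0]],[35,[0,0,0],[0,0,0]],[35,[0,0,0],[0,0,0]],[35,[0,0,0],[0,0,0]],[35,[0,0,0],[0,0,0]]]' 20
```

```text
time_s: 23.53
tool_pos: [0.4623, -0.3158, 0.0528]
tool_rot: [50.3, 90.0, 33.4]
force: [0.8, -0.2, 0.2]
grip_width: 0.0869
time_s: 24.37
tool_pos: [0.4613, -0.3172, 0.0525]
tool_rot: [-109.7, 90.0, -126.7]
force: [-0.6, 1.6, 2.0]
grip_width: 0.0493
```

```bash
python3 -m pendant '[[35,[0,0,0],[0,0,0]],[35,[-10,0,0],[0,0,0]],[35,[-30,0,0],[0,0,0]],[35,[-60,0,0],[0,0,0]],[35,[-90,0,0],[0,0,0]],[35,[-125,0,0],[0,0,0]],[35,[-125,0,0],[0,0,0]],[35,[-125,0,0],[0,0,0]]]'; python3 -c "
from h import *
plan(491.1,311.7,178,13.7)"
```

```text
time_s: 25.03
tool_pos: [0.4628, -0.3178, 0.1801]
tool_rot: [-21.9, 89.7, -38.9]
force: [0.1, 0.2, -2.2]
grip_width: 0.049
t 25.03 pos [ 462.8 -317.8  180.1] q7 11 shift [ 1.000e-01  6.103e+02 -1.571e+02] turn [-0.536  0.004  0.003] down(mm/x) [ 0.004 -0.003 -1.   ] jaw yaw -17.0 grip 49.0
```

```bash
python3 -m pendant '[[35,[0,18,-5],[-0.03,0,0]],[35,[0,52,-13],[-0.08,0,0]],[35,[0,88,-23],[-0.14,0,0]],[35,[0,124,-32],[-0.2,0,0]],[35,[0,160,-41],[-0.26,0,0]],[35,[0,196,-50],[-0.32,0,0]],[35,[0,232,-60],[-0.38,0,0]],[35,[0,268,-69],[-0.44,0,0]],[35,[0,300,-77],[-0.5,0,0]],[35,[0,330,-85],[-0.534,0,0]]]'; python3 -m pendant '[[35,[0,0,0],[0,0,0]],[35,[0,0,0],[0,0,0]]]';python3 -c "
from h import *
plan(491.1,311.7,178,13.7)"
```

```text
time_s: 25.87
tool_pos: [0.4749, 0.0261, 0.1759]
tool_rot: [163.1, 89.8, 177.0]
force: [0.9, 0.1, -1.7]
grip_width: 0.0497
time_s: 26.03
tool_pos: [0.4752, 0.0259, 0.176]
tool_rot: [160.8, 89.9, 174.7]
force: [0.2, -0.7, -0.9]
grip_width: 0.0495
t 26.03 pos [475.2  25.9 176. ] q7 7 shift [ -2.  273.6  84. ] turn [ 0.003 -0.002 -0.001] down(mm/x) [-0.002  0.    -1.   ] jaw yaw 13.9 grip 49.5
```

```bash
python3 -m pendant '[[35,[0,18,5],[0,0,0]],[35,[0,50,15],[0,0,0]],[35,[0,85,26],[0,0,0]],[35,[0,120,37],[0,0,0]],[35,[0,155,48],[0,0,0]],[35,[0,190,58],[0,0,0]],[35,[0,225,69],[0,0,0]],[35,[0,255,78],[0,0,0]],[35,[0,276,84],[0,0,0]],[35,[0,276,84],[0,0,0]]]';python3 -m pendant '[[35,[0,0,0],[0,0,0]],[35,[0,0,0],[0,0,0]]]'; python3 -c "
from h import *
plan(491.1,311.7,48.5,13.7)"
```

```text
time_s: 26.87
tool_pos: [0.4916, 0.3157, 0.176]
tool_rot: [118.9, 89.7, 132.8]
force: [-1.2, 0.5, -0.2]
grip_width: 0.0492
time_s: 27.03
tool_pos: [0.4937, 0.309, 0.176]
tool_rot: [-138.7, 89.8, -125.3]
force: [0.4, -0.4, -1.3]
grip_width: 0.0494
t 27.03 pos [493.7 309.  176. ] q7 -34 shift [127.4   3.4  -1.6] turn [-0.004 -0.002  0.002] down(mm/x) [-0.002 -0.002 -1.   ] jaw yaw 13.5 grip 49.4
```

```bash
python3 -m pendant '[[35,[25,3,-1],[0,0,0]],[35,[55,3,-1],[0,0,0]],[35,[80,3,-1],[0,0,0]],[35,[97,3,-1],[0,0,0]],[35,[105,3,-1],[0,0,0]],[35,[105,3,-1],[0,0,0]],[35,[105,3,-1],[0,0,0]]]'; python3 - <<'E'
from h import *
plan(491.1,311.7,48.5,13.7)
c=optics.read_camera("scene");cv2.imwrite("pics/p4.png",cv2.resize(c["image"][90:230,270:410],(700,700)[:2])[:600])
E
```

```text
time_s: 27.62
tool_pos: [0.4925, 0.3128, 0.0726]
tool_rot: [-77.6, 90.0, -64.1]
force: [0.5, -0.6, -0.3]
grip_width: 0.0494
t 27.62 pos [492.5 312.8  72.6] q7 -38 shift [24.1 -0.7 -1.6] turn [-0.004  0.     0.001] down(mm/x) [ 0.    -0.001 -1.   ] jaw yaw 13.5 grip 49.4
```

View pics/p4.png

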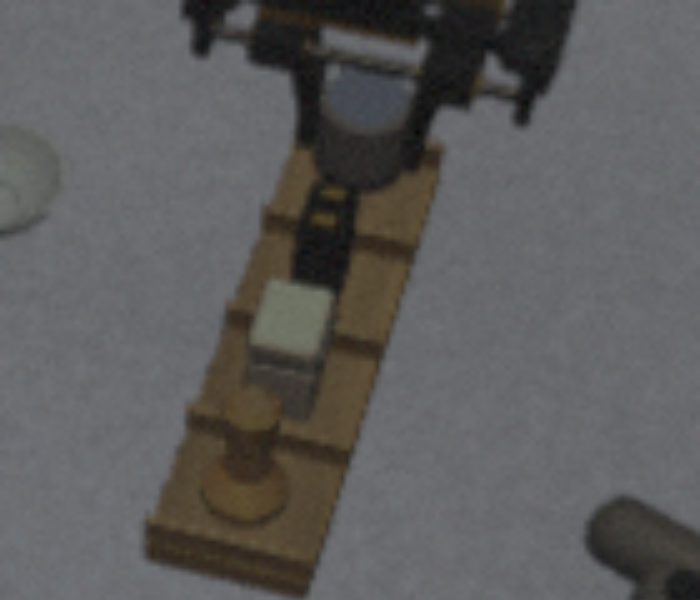

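The cup is above the leftmost bay at crop (368,130), and the battery stands at (325,235). I'll lower the cup.

```bash
python3 -m pendant '[[35,[8,-1,-1],[0,0,0]],[35,[16,-1,-1],[0,0,0]],[35,[20,-1,-1],[0,0,0]],[35,[23,-1,-1],[0,0,0]],[35,[24,-1,-1],[0,0,0]],[35,[24,-1,-1],[0,0,0]],[35,[24,-1,-1],[0,0,0]],[35,[24,-1,-1],[0,0,0]]]'; python3 -c "
from h import *
plan(491.1,311.7,48.5,13.7)"
```

```text
time_s: 28.33
tool_pos: [0.4911, 0.3128, 0.0485]
tool_rot: [-102.1, 90.0, -88.6]
force: [-1.3, -1.9, 3.4]
grip_width: 0.0495
t 28.33 pos [491.1 312.8  48.5] q7 -39 shift [-0.  -1.1 -0.2] turn [-0.002 -0.     0.   ] down(mm/x) [ 0. -0. -1.] jaw yaw 13.6 grip 49.5
```

```bash
python3 -m pendant '[[60,[0,0,0],[0,0,0]],[70,[0,0,0],[0,0,0]],[87,[0,0,0],[0,0,0]],[87,[0,0,0],[0,0,0]],[87,[0,0,0],[0,0,0]],[87,[-15,0,0],[0,0,0]],[87,[-45,0,0],[0,0,0]],[87,[-80,0,0],[0,0,0]],[87,[-115,0,0],[0,0,0]],[87,[-125,0,0],[0,0,0]]]'; python3 -m pendant '[[87,[0,-35,0],[0,0,0]],[87,[0,-70,0],[0,0,0]],[87,[0,-105,0],[0,0,0]],[87,[0,-140,0],[0,0,0]],[87,[0,-175,0],[0,0,0]],[87,[0,-210,0],[0,0,0]],[87,[0,-245,0],[0,0,0]],[87,[0,-280,0],[0,0,0]],[87,[0,-315,0],[0,0,0]],[87,[0,-340,0],[0,0,0]]]' ;python3 - <<'E'
from h import *
plan(491.1,311.7,48.5,13.7)
for n in ["top","scene"]:
    c=optics.read_camera(n);P=cloud(c);cv2.imwrite(f"pics/f_{n}.png",c["image"])
    m=models.masks_of(n,"new_rack")
    q=P.reshape(-1,3);q=q[~np.isnan(q[:,0])]
    C=np.array([517.4,203.9])/1000;t=np.radians(13.7);R=np.array([[np.cos(t),np.sin(t)],[-np.sin(t),np.cos(t)]])
    L=(q[:,:2]-C)@R.T
    for k,h in zip([111,37,-37,-111],[68,78,74,90]):
        s=(abs(L[:,0])<.045)&(abs(L[:,1]-k/1000)<.035)&(q[:,2]>h/1000-.008)
        print(n,k,s.sum(),"rack x,y",np.round(L[s].mean(0)*1000,1),"mid",np.round((L[s].min(0)+L[s].max(0))*500,1),"z",np.round(np.percentile(q[s,2],90)*1000,1))
    for l in ["mouse","dish","controller"]:
        m=models.masks_of(n,l)
        if m:
            a=P[m[0]["pixels"]];a=a[~np.isnan(a[:,0])];print(n,l,rect(a[:,:2]))
E
```

```text
time_s: 29.17
tool_pos: [0.493, 0.3153, 0.1799]
tool_rot: [15.1, 89.5, 28.8]
force: [0.8, 1.1, 0.3]
grip_width: 0.0865
time_s: 30.0
tool_pos: [0.5714, -0.0217, 0.1739]
tool_rot: [-79.0, 89.9, -65.6]
force: [-0.0, -1.0, -0.3]
grip_width: 0.0868
t 30.0 pos [571.4 -21.7 173.9] q7 3 shift [124.8 343.2  -0.8] turn [-0.005  0.     0.002] down(mm/x) [ 0.001 -0.002 -1.   ] jaw yaw 13.4 grip 86.8
top 111 290 rack x,y [ -0.6 112.1] mid [1.000e-01 1.129e+02] z 71.6
top 37 152 rack x,y [-0.3 38.5] mid [ 0.2 38.6] z 81.7
top -37 256 rack x,y [  0.1 -33.7] mid [  0.2 -33.5] z 77.5
top -111 96 rack x,y [  -0.9 -107. ] mid [  -0.6 -106.7] z 92.1
top mouse [ 742.9 -120.3   98.1   60.1    3.7]
top dish [311.8 216.1  83.6  93.7  49.2]
top controller [753.  119.7  97.5 168.5   7.9]
scene 111 190 rack x,y [  0.  106.6] mid [  0.4 109.5] z 69.3
scene 37 105 rack x,y [ 0.3 35.5] mid [-0.7 36. ] z 80.6
scene -37 63 rack x,y [ -0.1 -34.2] mid [ -0.9 -35.6] z 75.4
scene -111 45 rack x,y [  -1.4 -117.2] mid [  -1.3 -116.3] z 91.2
scene mouse [ 742.6 -123.7   99.1   55.8    5.6]
scene dish [383.4 125.7  86.8 346.7  39.1]
scene controller [750.9 122.2  98.  179.    7.9]
```

View pics/f_top.png

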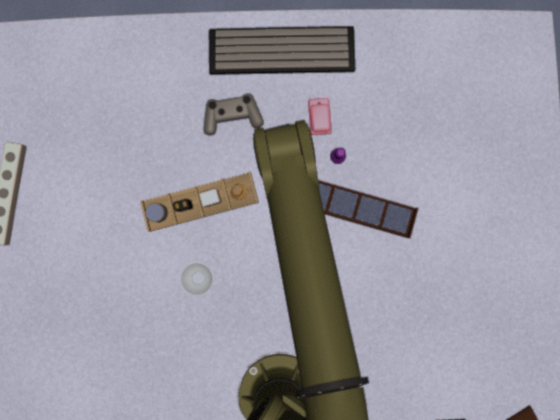

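View pics/f_scene.png

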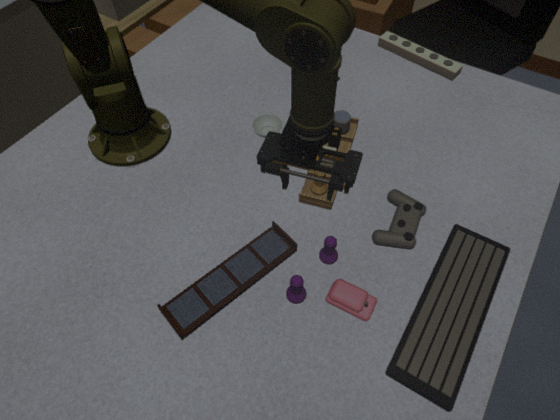

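The top picture shows the cup at (156,212), battery (183,204), case (209,197) and pawn (238,190), each centred in its bay. The old rack's pads are empty, the arm is clear of everything, and the bystanders haven't moved.

```bash
python3 -m pendant '[[87,[0,0,0],[0,0,0]],[87,[0,0,0],[0,0,0]],[87,[0,0,0],[0,0,0]]]' && python3 -c "
from cell import env; env.sign_off()"
```

```text
time_s: 30.75
tool_pos: [0.5709, -0.0174, 0.1733]
tool_rot: [-116.7, 90.0, -103.1]
force: [0.5, -0.1, -0.9]
grip_width: 0.0868
the job is handed in; nothing more can be done
```

All four things now stand in the pale rack in reverse order, and I handed the job in at about 31 s. From left to right they are cup lid, battery, case and pawn; on the old rack it was pawn, case, battery, cup lid. I was given no verdict.

- **Placing:** each thing met the board with a light contact of 3–6 N before I let go. In the final top view each one is within about 4 mm of its bay's centre along the row and 1 mm front to back. Their tops sit at the right heights for standing upright on the board.
- **Bystanders:** the mouse and controller show no movement beyond the few millimetres of camera noise. The dish looks unmoved in both pictures and measured within about 5 mm of its start in the top view.
- **Checks that disagreed:** at the end the arm partly hid the new rack from the scene camera. That camera put the pawn about 5 mm off centre the other way, still within the 15 mm limit. Its dish reading was wrong because part of the arm was counted as dish. Earlier, the network also missed the wooden pawn once after I placed it, and I confirmed the pawn from the depth image instead.

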